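# Once round the seat board with the sprung edge slicker

## Task

Grasp the black grip of the edge slicker's sprung drawbar and draw the slicker once round the rim of the seat board, anticlockwise seen from above, in one unbroken pass, with the drawbar's pointer inside the green band (leading by 0.2 to 0.45 rad) the whole way from the yellow flag to the blue flag. Never rush the slicker round; after the blue flag ease off, let it come to rest back at its low parking place, slack the spring, let go and leave everything still. Do not disturb the jar, the spool or the maul.

Things in the scene. Friction and masses are not known exactly. Their poses are not given: they have to be found in the camera images.
- hub (a point): Point on the pivot axis of the edge-finishing stand, level with the middle of the grip, 145 mm above the deck. Its z axis is the pivot axis. The stand is fixed to the table; its place and yaw vary. The deck is raked by 0.08 rad (4.6 degrees): the hub's x axis points uphill, its -x downhill, roughly towards the robot. Angles below are about the hub's z, anticlockwise from its x axis.
- deck: Round grey raked deck, radius 195 mm, white ticks each 0.25 rad; origin at the centre of its upper face, 45 mm above the table. A fixed round wooden seat board, radius 98 mm, is clamped on its centre, top 38 mm above the deck; hub parts at the centre rise to 102 mm. Small flags at the deck's edge: yellow starts the pass, blue ends it.
- carriage (a joint): Angle (rad) of the slicker carriage about the pivot, anticlockwise positive, counting on past a full turn; 0 at the deck's lowest point, the block then at angle pi. Starts at rest within 0.12 of 0. Yellow flag at 0.5, blue flag at 5.6, parking place again at 6.28 (within 0.3), pivot stops at -0.4 and 6.8. Keep it below 1.7 rad/s. Viscous drag 0.85 N m s/rad, dry friction 0.06 N m.
- block (a point): Centre of the carriage's blue steel block, 62 x 60 mm, 70 mm tall, 135 mm from the pivot, with the slicker shoe on the seat board's edge. Carriage mass 3.0 kg nominal (0.9 to 1.3 times that), inertia about the pivot 0.054 kg m2. The rake pulls it to the lowest point with about 0.31 N m x sin(carriage) nominal: against you in the first half turn, with you in the second.
- drawbar (a joint): Lead (rad) of the brass drawbar over the carriage, anticlockwise positive, 0 with the spring slack, stops at -0.2 and 0.75. It turns on the same pivot and drives the carriage only through a torsion spring of 2.0 N m/rad: lead 0.2 to 0.45 is 3.1 to 6.9 N at the grip. A plate under the bar is green from 0.2 to 0.45, red outside. Held still, the lead fades with a time constant of 0.4 s.
- grip (a point): Middle of the black grip, an upright round sleeve, 26 mm diameter, 60 mm long, from 42 mm below to 18 mm above this point; it spins freely, so the gripper need not turn with it. It stands on the drawbar 130 mm from the pivot axis, level with hub, and moves on that circle at angle pi + 0.65 + carriage + drawbar. The bar's top lies 49 mm below. Take it from above.
- dye: Amber jar of dye with black cap, 52 mm diameter, 85 mm tall, origin at its underside; a bystander, not to be moved.
- spool: White thread spool standing upright, 54 mm diameter, 50 mm tall, origin at its underside; a bystander, not to be moved.
- maul: Black maul standing on its head, 60 mm diameter, 165 mm tall, origin at its underside; a bystander, not to be moved.

How it is judged (in metres and radians):
On the way, in this order (a step that is already met when the one before it is completed fails the run):
1. the slicker is drawn on between the flags with the spring in the green band (value of joint carriage between 0.5 and 5.6 rad and value of joint drawbar between 0.2 and 0.45 rad), for 4 s.
2. the slicker is back at its parking place with the spring slack (value of joint carriage between 5.98 and 6.58 rad and value of joint drawbar between -0.1 and 0.1 rad), for 0.2 s.
At the end, for the whole second after the job is handed in: The slicker rests at its parking place after one turn (carriage 5.98 to 6.58 rad, slower than 0.05 rad/s), the spring is slack (lead within 0.1 rad), the grip is released and the bystanders stand upright (all of step 2 and velocity of joint carriage between -0.05 and 0.05 rad/s and contact force between the fingers and stand below 0.1 N and angle between each of dye, spool, maul's own z axis and vertical below 0.1 rad); the robot touches nothing.
It fails at once if between the yellow and the blue flag the lead leaves the green band (0.2 to 0.45 rad) (value of joint carriage between 0.5 and 5.6 rad and not (value of joint drawbar between 0.2 and 0.45 rad)).
It fails at once if the slicker is rushed: faster than 1.7 rad/s (velocity of joint carriage above 1.7 rad/s or velocity of joint carriage below -1.7 rad/s).
It fails at once if the slicker runs into a pivot stop (value of joint carriage above 6.78 rad or value of joint carriage below -0.38 rad).
It fails at once if the jar, the spool or the maul is disturbed (moved more than 20 mm) (distance of any of dye, spool, maul from where it was at the start of the episode above 0.02 m).
It also fails if it takes over 64 s, if anything falls off the work surface, if the arm or the gripper's body presses on something with over 40 N, if the wrist force passes 120 N, or if a joint passes its speed limit or range.

## Robot

A 6-joint arm with a two-finger parallel gripper is mounted at the origin on the work surface. World frame = base frame: x ahead of the robot, y to its left, z up, the work surface at z = 0. Lengths are in m, angles in degrees, forces in N, time in s.
With the tool pointing down it reaches from about 0.35 to 0.95 m from the base axis. Payload 17.4 kg.
Tool frame: the origin (TCP) lies on the centre line of the jaws, within the pads' length; the fingertips stand 8 mm ahead of it and the grasp point (between the pads) lies 11 mm behind it; x points along the fingers, z is the direction in which the jaws open and shut, and the axes are right-handed (so a half turn about x gives the same grasp; the last joint's range is limited). The gripper opens to 93 mm and grips with 3 to 60 N. Pads are 15 mm wide; open, the fingers measure 128 mm over their backs; the gripper's body (75 mm by 188 mm) begins 65 mm behind the grasp point.
Start: joints at [-74.358, 6.646, 82.598, -0, 90.757, -2.166], TCP at [0.206, -0.643, 0.202] pointing down, gripper open.
Joint ranges: [-162.19, 162.19], [-47.58, 125.68], [4.15, 143.07], [-65.23, 245.23], [0.69, 171.88], [-170.13, 170.13]. Speed limits (degrees/s): [108.29, 108.29, 127.2, 180, 180, 180].

## Interface

Orientations are given as [roll, pitch, yaw] about the fixed x, y, z axes, in that order (R = Rz(yaw) Ry(pitch) Rx(roll)).
In Python, from station import sensors, read_camera, camera_params, ticket gives the robot as it stands.
- The arm moves only by the shell command python3 -m creep 'ROWS' [FORCE]. ROWS is text: rows parted by semicolons, each of 7 numbers parted by spaces: the shift along the tool's x, y, z in m, then the turn, a rotation vector about the tool's x, y, z in degrees, then the finger opening in m, from 0 to 0.093. In form: tx ty tz wx wy wz grip; .... A call has 1 to 20 rows; each row shifts and turns the commanded pose from where the row before left it, along the tool's axes as they then stand; what a row does not reach is not made up. A row lasts 1/12 s, in which the tool goes at most 41.7 mm and 7.16 degrees, less where a joint would pass 70% of its speed; a pose out of reach is approached as far as the arm can. A call is refused whole if a number of a shift passes 0.0417 or a number of a turn 7.16, either way. A call with a gripper value outside its range is refused whole. The fingers move at their own pace and stop on an object; FORCE is the grip in N (left out, the last holds). Time passes only in rows, so rows that do not move let the fingers close. It gives the time, the measured TCP pose, the force and the opening at its end, in the units of the state.
- sensors.observe(): the state, without advancing time (a new reading comes with each control period).
- read_camera(name): name is "side" or "top" or "wrist"; returns the picture (480x640x3 uint8, red, green, blue); there is no depth.
- camera_params(name): a dict with "fx", "fy", "cx", "cy" (pixels), "k1" (the pictures are not rectified: a ray, as slopes to the right and down, at radius r is drawn at 1 + k1 r^2 times it, then the intrinsics apply), "world_from_camera" (4x4, takes a point from camera to world coordinates). Camera axes: x right, y up, looking along -z (the intrinsics and any distortion apply to the point x, -y, -z); pixel columns grow to the right and rows downward; lengths in m; the calibration is good to about 2 mm. A picture is of the moment at which its call begins: read the wrist's pose just before it. camera_params takes no time and is no camera call; for the wrist camera it gives the pose at the moment of the call.
- ticket.close_job(): hands the job in, once; it reports no verdict.
The state is a dict: "time_s": time; "joint_positions": joint angles; "qvel": joint speeds; "effort": joint torques, N m; "position": TCP position; "ee_rot": TCP orientation; "wrist_force": force on the tool from outside, world axes, zero at the start; "moment": the same for the moment, N m; "width": finger opening in m.
Only numpy, scipy, OpenCV 4.12 (cv2) and the standard library are available. Lean on these libraries where they do the work, as an engineer would, in place of code of your own. Each camera call takes 0.05 s, during which the arm holds its last target. There are 200 camera calls.

## Working session

There is one attempt and no reset: what is moved stays moved. The work goes in short steps, Python scripts to look and compute and a shell command to move; the robot and the scene stay as the last step left them, time stands still between calls to the robot, and variables do not carry over. Pictures are saved under pics/ and viewed, about 8 in all and at most 12, crops included, and the job is handed in when it is done.

```bash
mkdir -p pics; python3 - <<'E'
from station import sensors, read_camera, camera_params
import cv2
print(sensors.observe())
for n in("top","side"):
    cv2.imwrite(f"pics/{n}0.png",read_camera(n)[:,:,::-1]); p=camera_params(n); print(n,p)
E
```

```text
{'time_s': 0.0, 'joint_positions': array([-7.43585460e+01,  6.67476751e+00,  8.26364348e+01,  2.62325592e-04,
        9.07562892e+01, -2.16515259e+00]), 'qvel': array([-0.02195994, -0.00926413,  0.00545927,  0.07814568, -0.13796996,
       -0.04489392]), 'effort': array([-2.62979549e-03, -7.21271467e+01, -6.22607303e+01,  7.78445229e-02,
        2.39147712e-02, -1.68945840e-04]), 'position': array([ 0.20635684, -0.6424438 ,  0.20079016]), 'ee_rot': array([177.61216755,  89.93250802, 105.41877744]), 'wrist_force': array([-0.38207361,  0.04348723, -0.3079276 ]), 'moment': array([ 0.03949929, -0.02541585, -0.00777819]), 'width': 0.09296025471648205}
top {'fx': 569.1429244339466, 'fy': 569.1429244339466, 'cx': 312.2544676414763, 'cy': 237.35491523978607, 'k1': 0.056877150703966664, 'world_from_camera': array([[-0.02349571,  0.99571643, -0.08942456,  0.37078943],
       [-0.99971506, -0.02377821, -0.00209498, -0.03221714],
       [-0.00421236,  0.08934986,  0.9959914 ,  1.61576222],
       [ 0.        ,  0.        ,  0.        ,  1.        ]])}
side {'fx': 585.7216889745289, 'fy': 585.7216889745289, 'cx': 324.37005188095236, 'cy': 238.9085023617043, 'k1': -0.08590093307748085, 'world_from_camera': array([[-0.91936047, -0.23037799,  0.318908  ,  1.00632797],
       [ 0.39337729, -0.5497143 ,  0.73693182,  1.15345688],
       [ 0.00553541,  0.80295714,  0.59601106,  1.08686649],
       [ 0.        ,  0.        ,  0.        ,  1.        ]])}
```

View pics/top0.png

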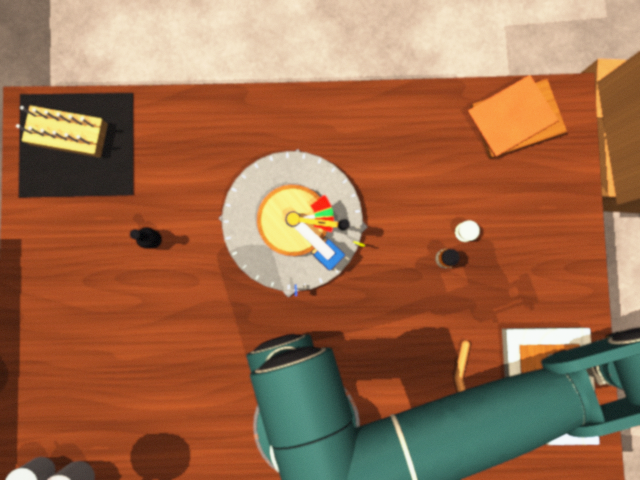

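View pics/side0.png

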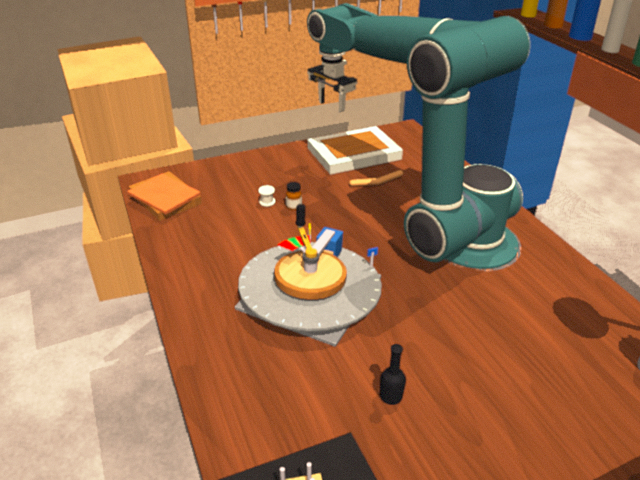

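The top view shows the deck centred near (292,222), the block at (327,255), and the grip at (344,225). The yellow flag is at (365,245) and the blue flag at (293,290). Next I'll enlarge that area.

```bash
cat > h.py <<'E'
import numpy as np, cv2
from station import sensors, read_camera, camera_params
def proj(n,P,p=None):
    p=p or camera_params(n);T=p["world_from_camera"];c=(np.atleast_2d(P)-T[:3,3])@T[:3,:3]
    s=np.c_[c[:,0]/-c[:,2],-c[:,1]/-c[:,2]];r=(s**2).sum(1,keepdims=True);s=s*(1+p["k1"]*r)
    return s*[p["fx"],p["fy"]]+[p["cx"],p["cy"]]
def ray(n,uv,p=None):
    p=p or camera_params(n);K=np.array([[p["fx"],0,p["cx"]],[0,p["fy"],p["cy"]],[0,0,1]])
    s=cv2.undistortPoints(np.array([[uv]],float),K,np.array([p["k1"],0,0,0,0.]))[0,0]
    T=p["world_from_camera"];return T[:3,3],T[:3,:3]@[s[0],-s[1],-1]
def atz(n,uv,z,p=None):
    o,d=ray(n,uv,p);return o+d*(z-o[2])/d[2]
E
python3 - <<'E'
import cv2
im=cv2.imread("pics/top0.png")[145:305,210:380]
cv2.imwrite("pics/topc.png",cv2.resize(im,None,fx=3.75,fy=3.75,interpolation=cv2.INTER_CUBIC))
im=cv2.imread("pics/side0.png")[200:350,225:395]
cv2.imwrite("pics/sidec.png",cv2.resize(im,None,fx=4,fy=4,interpolation=cv2.INTER_CUBIC))
E
```

```text
(no output)
```

View pics/topc.png

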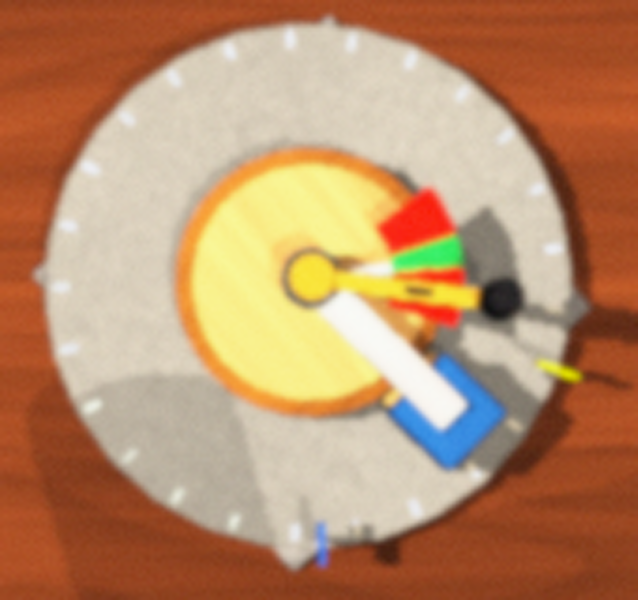

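View pics/sidec.png

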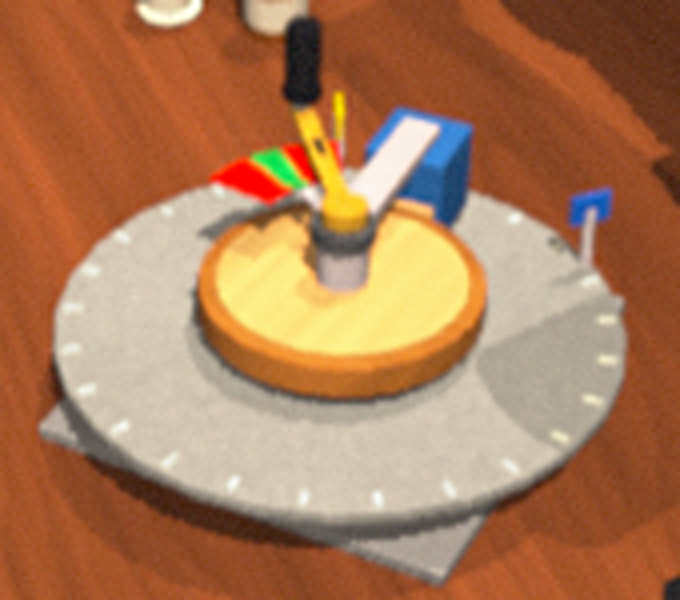

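```bash
cat >> h.py <<'E'
def hubR(psi):
    c,s=np.cos(psi),np.sin(psi);C,S=np.cos(.08),np.sin(.08)
    return np.array([[c,-s,0],[s,c,0],[0,0,1]])@np.array([[C,0,-S],[0,1,0],[S,0,C]])
def pt(q,r,ang,h): # deck-frame cylindrical -> world
    return np.array([q[0],q[1],.045])+hubR(q[2])@[r*np.cos(ang),r*np.sin(ang),h]
E
python3 - <<'E'
from h import *
from scipy.optimize import least_squares
pi=np.pi
t=lambda x,y:(210+x/3.75,145+y/3.75); s=lambda x,y:(225+x/4,200+y/4)
pc={n:camera_params(n) for n in("top","side")}
obs=[("grip top","top",t(500,298),lambda q:pt(q,.13,pi+.65+q[3],.163)),
("hub top","top",t(311,277),lambda q:pt(q,0,0,.102)),
("deck","top",t(310,285),lambda q:pt(q,0,0,.0)),
("board","top",t(308,282),lambda q:pt(q,0,0,.030)),
("blk","top",t(447,411),lambda q:pt(q,.135,pi+q[3],.072)),
("yel","top",t(560,371),lambda q:pt(q,.195,pi+.5,.03)),
("blu","top",t(321,545),lambda q:pt(q,.195,pi+5.6,.03)),
("grip top","side",s(303,22),lambda q:pt(q,.13,pi+.65+q[3],.163)),
("grip bot","side",s(301,100),lambda q:pt(q,.13,pi+.65+q[3],.103)),
("hub top","side",s(345,205),lambda q:pt(q,0,0,.102)),
("blubase","side",s(587,262),lambda q:pt(q,.19,pi+5.6,0)),]
f=lambda q:np.concatenate([proj(n,P(q),pc[n])[0]-uv for _,n,uv,P in obs])
r=least_squares(f,[.4,0,.73,.1],loss='soft_l1');print(r.x)
for o,e in zip(obs,f(r.x).reshape(-1,2)):print(o[0],o[1],e.round(1))
q=r.x;print("grip",pt(q,.13,pi+.65+q[3],.145))
print("jar",atz("top",(449,258),.085,pc["top"]),"spool",atz("top",(468,231),.05,pc["top"]),"maul",atz("top",(148,238),.1,pc["top"]))
from scipy.spatial.transform import Rotation as R
s_=sensors.observe();print(R.from_euler("xyz",s_["ee_rot"],degrees=True).as_matrix().round(3))
E
```

```text
[0.55935983 0.02633094 0.71141365 0.06202307]
grip top top [ 1.1 -0.9]
hub top top [-0.4 -0.4]
deck top [-0.7 -0.2]
board top [-0.  -0.1]
blk top [-0.6  0.2]
yel top [ 0.  -0.1]
blu top [0.1 1.4]
grip top side [ 0.1 -0. ]
grip bot side [ 0.2 -0.8]
hub top side [ 0.2 -1.7]
blubase side [-0.3  0.5]
grip [ 0.53173381 -0.10962026  0.18167141]
jar [ 0.44394239 -0.3940733   0.085     ] spool [ 0.51868697 -0.45753323  0.05      ] maul [0.51560442 0.40853569 0.1       ]
[[-0.     0.952  0.306]
 [ 0.001  0.306 -0.952]
 [-1.     0.    -0.001]]
```

```bash
R="-0.006 0.0296 -0.0255 0 0 0 0.093"; python3 -m creep '-0.006 0.0296 -0.0255 0 0 0 0.093;-0.006 0.0296 -0.0255 0 0 0 0.093;-0.006 0.0296 -0.0255 0 0 0 0.093;-0.006 0.0296 -0.0255 0 0 0 0.093;-0.006 0.0296 -0.0255 0 0 0 0.093;-0.006 0.0296 -0.0255 0 0 0 0.093;-0.006 0.0296 -0.0255 0 0 0 0.093;-0.006 0.0296 -0.0255 0 0 0 0.093;-0.006 0.0296 -0.0255 0 0 0 0.093;-0.006 0.0296 -0.0255 0 0 0 0.093;-0.006 0.0296 -0.0255 0 0 0 0.093;-0.006 0.0296 -0.0255 0 0 0 0.093;-0.006 0.0296 -0.0255 0 0 0 0.093;-0.006 0.0296 -0.0255 0 0 0 0.093;-0.006 0.0296 -0.0255 0 0 0 0.093;-0.006 0.0296 -0.0255 0 0 0 0.093;0 0 0 0 0 0 0.093;0 0 0 0 0 0 0.093'
cat > plan.py <<'E'
from h import *
from scipy.spatial.transform import Rotation as R
q=[.5594,.0263,.7114,.062]
H=hubR(q[2]); Rt=np.c_[-H[:,2],H[:,0],-H[:,1]]
if __name__=="__main__":
    s=sensors.observe();Rc=R.from_euler("xyz",s["ee_rot"],degrees=True).as_matrix()
    print("turn",R.from_matrix(Rc.T@Rt).as_rotvec(degrees=True).round(2),"pos",s["position"].round(4))
    for h in(.25,.129):
        g=pt(q,.13,np.pi+.65+q[3],h);print(h,g.round(4),"shift tool-target axes",(Rt.T@(g-s["position"])).round(4),"now axes",(Rc.T@(g-s["position"])).round(4))
    print("F",s["wrist_force"].round(2),s["joint_positions"].round(1),s["time_s"])
E
python3 plan.py
```

```text
time_s: 1.6
position: [0.5331, -0.1078, 0.2972]
ee_rot: [-119.0, 90.0, 169.0]
wrist_force: [-0.6, 0.2, -1.0]
width: 0.0932
turn [-22.76   0.89   4.55] pos [ 0.5331 -0.1078  0.2972]
0.25 [ 0.5254 -0.1151  0.2863] shift tool-target axes [ 0.01   -0.0115  0.0005] now axes [ 0.0109 -0.0096  0.0045]
0.129 [ 0.5327 -0.1088  0.1657] shift tool-target axes [ 0.131  -0.0115  0.0005] now axes [ 0.1315 -0.0006  0.0008]
F [-0.61  0.16 -1.05] [-14.1 -10.2  90.3  -0.  100.   57.9] 1.6
```

```bash
python3 -m creep '0 0 0 -5.69 0.22 1.14 0.093;0 0 0 -5.69 0.22 1.14 0.093;0 0 0 -5.69 0.22 1.14 0.093;0 0 0 -5.69 0.22 1.14 0.093;0.01 -0.0115 0.0005 0 0 0 0.093;0 0 0 0 0 0 0.093;0 0 0 0 0 0 0.093;0 0 0 0 0 0 0.093'; python3 plan.py; python3 - <<'E'
from plan import *
cv2.imwrite("pics/w1.png",read_camera("wrist")[:,:,::-1]);np.save("w1.npy",camera_params("wrist"),allow_pickle=True)
E
```

```text
time_s: 2.27
position: [0.5247, -0.1172, 0.2869]
ee_rot: [89.5, 85.4, 40.0]
wrist_force: [-0.2, 0.2, -0.3]
width: 0.093
turn [-0.28  0.06 -0.02] pos [ 0.5247 -0.1172  0.2869]
0.25 [ 0.5254 -0.1151  0.2863] shift tool-target axes [ 0.0007  0.0019 -0.0011] now axes [ 0.0007  0.0018 -0.0011]
0.129 [ 0.5327 -0.1088  0.1657] shift tool-target axes [ 0.1217  0.0019 -0.0011] now axes [ 0.1217  0.0018 -0.0012]
F [-0.2   0.21 -0.28] [-17.6 -13.   93.7   3.9  96.8  32.4] 2.2667
```

View pics/w1.png

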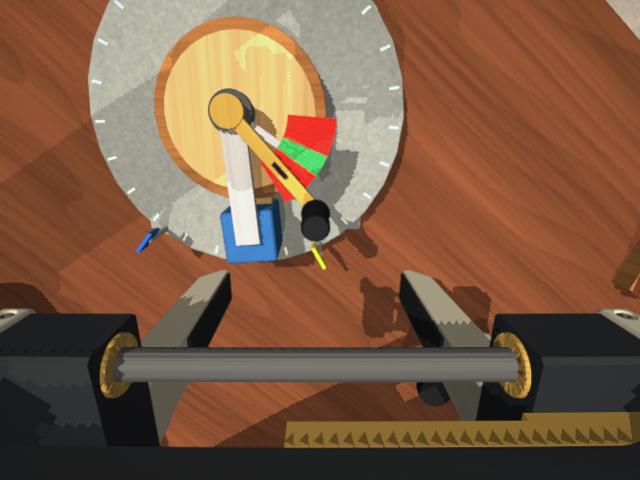

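The wrist view shows the hub cap at (229,110), the grip top near (315,221) with its base at about (316,207), the block top at (250,233), and the flags at (148,240) and (319,257). I'll refit with these points included.

```bash
python3 - <<'E'
from h import *
from scipy.optimize import least_squares
pi=np.pi
p=np.load("w1.npy",allow_pickle=True).item()
q0=[.5594,.0263,.7114,.062]
pts=[("griptop",(315,221),lambda q:pt(q,.13,pi+.65+q[3],.163)),("hub",(229,110),lambda q:pt(q,0,0,.102)),
("board",(240,105),lambda q:pt(q,0,0,.038)),
("gripbot",(316,205),lambda q:pt(q,.13,pi+.65+q[3],.103)),("yelflag",(319,257),lambda q:pt(q,.195,pi+.5,.03)),("blu",(150,237),lambda q:pt(q,.195,pi+5.6,.02))]
f=lambda q:np.concatenate([proj("wrist",P(q),p)[0]-uv for _,uv,P in pts])
print(f(q0).reshape(-1,2).round(1))
r=least_squares(f,q0,loss='soft_l1',x_scale=.01);print(r.x,f(r.x).reshape(-1,2).round(1))
print(pt(q0,.13,pi+.65+q0[3],.129),pt(r.x,.13,pi+.65+r.x[3],.129))
cv2.imwrite("pics/w1c.png",cv2.resize(cv2.imread("pics/w1.png")[80:280,130:350],None,fx=3,fy=3,interpolation=cv2.INTER_CUBIC))
E
```

```text
[[-1.6  7.2]
 [-5.9  0.1]
 [-2.   8.5]
 [-2.4  6.7]
 [ 1.5 -3.8]
 [ 5.5 -0.2]]
[0.5632177  0.02770443 0.68461899 0.10697918] [[ 1.8  1. ]
 [-4.9 -4.2]
 [-0.9  5. ]
 [ 0.5  1.6]
 [-0.9 -4.8]
 [ 2.9 -5.6]]
[ 0.53273767 -0.10881557  0.16572243] [ 0.53871679 -0.10754014  0.16603558]
```

View pics/w1c.png

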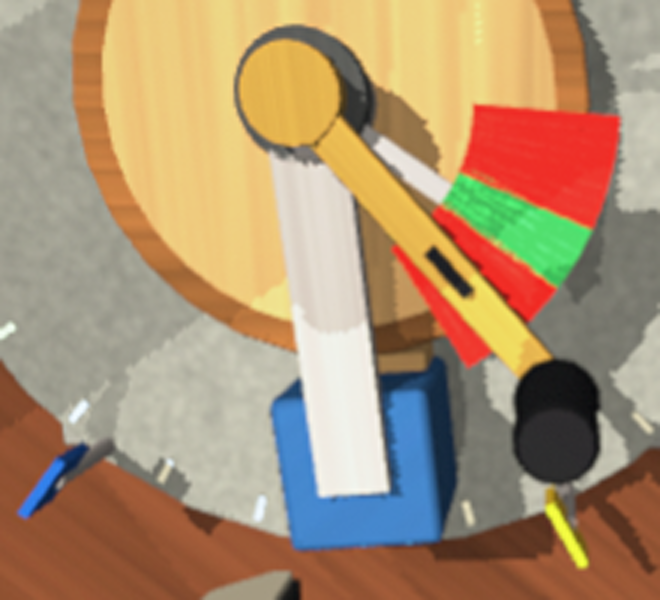

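The close-up puts the grip top at (315.7,227.7) and the cap at (225.7,110.7). The two-camera fit agrees to about 2 px, roughly 2 mm along tool +z. I'll descend with that correction, then grip.

```bash
python3 -m creep '0.02 0.0018 0.0007 -0.28 0.06 0 0.093;0.02 0 0 0 0 0 0.093;0.02 0 0 0 0 0 0.093;0.02 0 0 0 0 0 0.06;0.02 0 0 0 0 0 0.06;0.0217 0 0 0 0 0 0.06;0 0 0 0 0 0 0.06;0 0 0 0 0 0 0.06;0 0 0 0 0 0 0.06' 25; python3 plan.py;  python3 -m creep '0 0 0 0 0 0 0.03;0 0 0 0 0 0 0.02;0 0 0 0 0 0 0.015;0 0 0 0 0 0 0.015;0 0 0 0 0 0 0.015;0 0 0 0 0 0 0.015;0 0 0 0 0 0 0.015;0 0 0 0 0 0 0.015' 25; python3 plan.py
```

```text
time_s: 3.07
position: [0.5345, -0.1098, 0.1671]
ee_rot: [89.2, 85.3, 40.1]
wrist_force: [0.1, 0.1, 0.8]
width: 0.0609
turn [ 0.11  0.06 -0.07] pos [ 0.5345 -0.1098  0.1671]
0.25 [ 0.5254 -0.1151  0.2863] shift tool-target axes [-0.1197 -0.0009 -0.0019] now axes [-0.1197 -0.0007 -0.0018]
0.129 [ 0.5327 -0.1088  0.1657] shift tool-target axes [ 0.0013 -0.0009 -0.0019] now axes [ 0.0013 -0.0009 -0.0019]
F [0.13 0.07 0.81] [-16.6 -11.  103.    3.9  85.4  32.3] 3.0667
time_s: 3.73
position: [0.5341, -0.1097, 0.1657]
ee_rot: [89.9, 85.4, 40.8]
wrist_force: [0.5, 0.1, 1.3]
width: 0.0251
turn [ 0.1   0.   -0.04] pos [ 0.5341 -0.1097  0.1657]
0.25 [ 0.5254 -0.1151  0.2863] shift tool-target axes [-0.1211 -0.0005 -0.0015] now axes [-0.1211 -0.0004 -0.0015]
0.129 [ 0.5327 -0.1088  0.1657] shift tool-target axes [-0.0001 -0.0005 -0.0015] now axes [-0.0001 -0.0005 -0.0015]
F [0.49 0.06 1.32] [-16.6 -11.  103.1   3.9  85.3  32.3] 3.7333
```

```bash
cat > pass.py <<'E'
import sys
from plan import *
r=.13;dt=1/12;TH0=np.pi+.65   # theta = TH0 + g, g = carriage + drawbar
hub=pt(q,0,0,.129)+Rt@[0,.0005,.0015]
def meas():
    s=sensors.observe();d=H.T@(s["position"]-hub);th=np.arctan2(d[1],d[0]);g=(th-TH0+1)%(2*np.pi)-1
    f=H.T@s["wrist_force"];ft=-f[0]*np.sin(th)+f[1]*np.cos(th);fr=f[0]*np.cos(th)+f[1]*np.sin(th)
    print(f"t {s['time_s']:.2f} g {g:.3f} rad {np.hypot(*d[:2])*1e3:.1f} h {d[2]*1e3:.1f} Ft {ft:.2f} Fr {fr:.2f} Fz {f[2]:.2f} leadF {-ft*r/2:.3f} w {s['width']:.4f}")
def plan(g,a,w,n,ref,k=.31,vmax=1.1,T=.3,lo=0,gmax=99,lag=.06):
    gm=g-lag*w  # measured (lagged) grip angle
    gs=[g]
    for i in range(n):
        le=gs[-1]-a-lag*w
        v=(2*ref-.06-k*np.sin(a))/.85+(ref-le)/T; v=min(max(v,lo,),vmax,max((gmax-gs[-1])/dt,0))
        for _ in range(40):
            h=dt/40;g+=v*h;gm+=(g-gm)/lag*h;x=2*(gm-a)-k*np.sin(a)-.85*w
            x=x-.06*np.sign(w) if abs(w)>1e-3 else np.sign(x)*max(abs(x)-.06,0)
            w=w+x/.054*h;a+=w*h
        gs.append(g);print(f"{g:.3f} v{v:.2f} a{a:.3f} w{w:.2f} lead{gm-a:.3f}",end=" | ")
    print();th=TH0+np.array(gs);P=np.round(r*np.c_[np.cos(th),-np.sin(th)],4);D=np.diff(P,axis=0)
    print(";".join(f"0 {y:.4f} {z:.4f} 0 0 0 0.015" for y,z in D))
E
python3 - <<'E'
import sys;sys.argv=['']
from importlib import import_module
m=import_module("pass");m.meas();m.plan(.062,.1,0,9,.32);m.plan(.062,.062,0,9,.32)
E
```

```text
t 3.73 g 0.062 rad 130.0 h -0.1 Ft 0.55 Fr -0.21 Fz 1.28 leadF -0.036 w 0.0251
0.154 v1.10 a0.099 w-0.00 lead0.007 | 0.245 v1.10 a0.099 w0.03 lead0.086 | 0.337 v1.10 a0.107 w0.17 lead0.167 | 0.418 v0.98 a0.128 w0.32 lead0.233 | 0.485 v0.80 a0.160 w0.45 lead0.275 | 0.543 v0.70 a0.201 w0.52 lead0.299 | 0.597 v0.64 a0.247 w0.56 lead0.311 | 0.647 v0.61 a0.294 w0.57 lead0.317 | 0.695 v0.58 a0.341 w0.57 lead0.320 | 
0 0.0082 0.0087 0 0 0 0.015;0 0.0089 0.0079 0 0 0 0.015;0 0.0096 0.0070 0 0 0 0.015;0 0.0091 0.0054 0 0 0 0.015;0 0.0077 0.0039 0 0 0 0.015;0 0.0070 0.0030 0 0 0 0.015;0 0.0065 0.0024 0 0 0 0.015;0 0.0063 0.0020 0 0 0 0.015;0 0.0060 0.0015 0 0 0 0.015
0.154 v1.10 a0.062 w0.00 lead0.043 | 0.245 v1.10 a0.065 w0.09 lead0.120 | 0.337 v1.10 a0.079 w0.24 lead0.195 | 0.413 v0.91 a0.106 w0.39 lead0.252 | 0.476 v0.77 a0.143 w0.50 lead0.287 | 0.533 v0.68 a0.187 w0.55 lead0.305 | 0.587 v0.64 a0.234 w0.58 lead0.314 | 0.637 v0.61 a0.283 w0.58 lead0.318 | 0.686 v0.58 a0.331 w0.58 lead0.320 | 
0 0.0082 0.0087 0 0 0 0.015;0 0.0089 0.0079 0 0 0 0.015;0 0.0096 0.0070 0 0 0 0.015;0 0.0085 0.0051 0 0 0 0.015;0 0.0073 0.0038 0 0 0 0.015;0 0.0068 0.0030 0 0 0 0.015;0 0.0065 0.0024 0 0 0 0.015;0 0.0062 0.0020 0 0 0 0.015;0 0.0061 0.0016 0 0 0 0.015
```

```bash
python3 -m creep '0 0.0082 0.0087 0 0 0 0.015;0 0.0089 0.0079 0 0 0 0.015;0 0.0096 0.0070 0 0 0 0.015;0 0.0085 0.0051 0 0 0 0.015;0 0.0073 0.0038 0 0 0 0.015' 25 >/dev/null; python3 - <<'E'
from importlib import import_module
m=import_module("pass");m.meas()
import cv2
cv2.imwrite("pics/top1.png",cv2.resize(m.read_camera("top")[145:305,210:380,::-1],None,fx=3.75,fy=3.75,interpolation=cv2.INTER_CUBIC))
m.meas()
E
```

```text
t 4.15 g 0.480 rad 130.1 h -0.1 Ft -4.49 Fr -1.97 Fz 5.19 leadF 0.292 w 0.0248
t 4.20 g 0.487 rad 130.0 h -0.2 Ft -4.27 Fr -0.44 Fz 5.34 leadF 0.277 w 0.0250
```

View pics/top1.png

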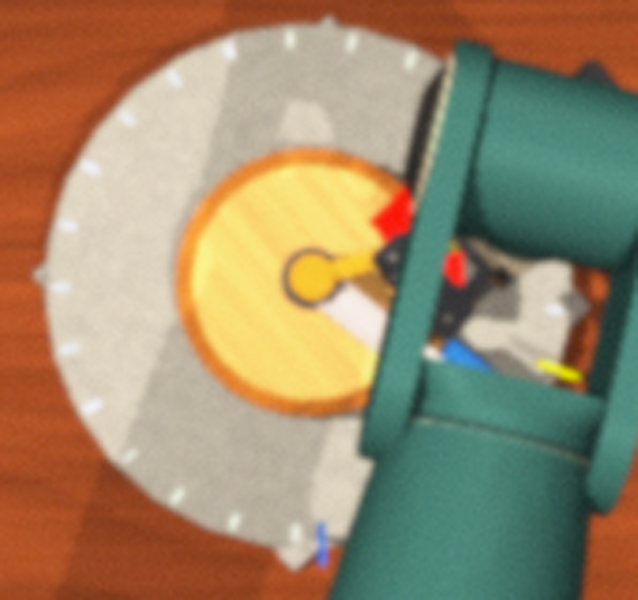

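The arm hides the pointer from above; the visible bar and block agree with the model. Force (lead about 0.28) and pose (g = 0.487) match the prediction, so I'll steer on those two.

```bash
python3 - <<'E'
from importlib import import_module
m=import_module("pass");m.plan(.476,.19,.48,8,.32,lag=.01)
E
```

```text
0.538 v0.74 a0.232 w0.53 lead0.300 | 0.593 v0.66 a0.277 w0.55 lead0.311 | 0.644 v0.61 a0.324 w0.56 lead0.316 | 0.693 v0.58 a0.370 w0.55 lead0.318 | 0.740 v0.56 a0.416 w0.54 lead0.319 | 0.785 v0.54 a0.461 w0.53 lead0.320 | 0.828 v0.53 a0.505 w0.52 lead0.320 | 0.871 v0.51 a0.547 w0.50 lead0.320 | 
0 0.0073 0.0032 0 0 0 0.015;0 0.0068 0.0025 0 0 0 0.015;0 0.0063 0.0020 0 0 0 0.015;0 0.0061 0.0015 0 0 0 0.015;0 0.0060 0.0013 0 0 0 0.015;0 0.0058 0.0009 0 0 0 0.015;0 0.0056 0.0006 0 0 0 0.015;0 0.0055 0.0004 0 0 0 0.015
```

```bash
python3 -m creep '0 0.0073 0.0032 0 0 0 0.015;0 0.0068 0.0025 0 0 0 0.015;0 0.0063 0.0020 0 0 0 0.015;0 0.0061 0.0015 0 0 0 0.015;0 0.0060 0.0013 0 0 0 0.015' >/dev/null; python3 - <<'E'
from importlib import import_module
m=import_module("pass");m.meas();m.plan(.740,.42,.54,12,.32,lag=.01)
E
```

```text
t 4.62 g 0.741 rad 130.0 h -0.1 Ft -5.01 Fr -1.55 Fz 3.93 leadF 0.326 w 0.0251
0.786 v0.55 a0.464 w0.52 lead0.317 | 0.830 v0.53 a0.508 w0.51 lead0.319 | 0.873 v0.51 a0.550 w0.50 lead0.319 | 0.914 v0.50 a0.591 w0.49 lead0.320 | 0.955 v0.48 a0.631 w0.48 lead0.320 | 0.994 v0.47 a0.671 w0.47 lead0.320 | 1.032 v0.46 a0.709 w0.45 lead0.320 | 1.070 v0.45 a0.746 w0.44 lead0.320 | 1.106 v0.44 a0.783 w0.43 lead0.320 | 1.142 v0.43 a0.819 w0.42 lead0.320 | 1.177 v0.42 a0.854 w0.42 lead0.320 | 1.211 v0.41 a0.888 w0.41 lead0.320 | 
0 0.0059 0.0009 0 0 0 0.015;0 0.0057 0.0007 0 0 0 0.015;0 0.0056 0.0004 0 0 0 0.015;0 0.0054 0.0001 0 0 0 0.015;0 0.0052 -0.0001 0 0 0 0.015;0 0.0051 -0.0002 0 0 0 0.015;0 0.0050 -0.0005 0 0 0 0.015;0 0.0048 -0.0006 0 0 0 0.015;0 0.0047 -0.0008 0 0 0 0.015;0 0.0045 -0.0010 0 0 0 0.015;0 0.0044 -0.0010 0 0 0 0.015;0 0.0043 -0.0012 0 0 0 0.015
```

```bash
python3 -m creep '0 0.0059 0.0009 0 0 0 0.015;0 0.0057 0.0007 0 0 0 0.015;0 0.0056 0.0004 0 0 0 0.015;0 0.0054 0.0001 0 0 0 0.015;0 0.0052 -0.0001 0 0 0 0.015;0 0.0051 -0.0002 0 0 0 0.015;0 0.0050 -0.0005 0 0 0 0.015;0 0.0048 -0.0006 0 0 0 0.015;0 0.0047 -0.0008 0 0 0 0.015;0 0.0045 -0.0010 0 0 0 0.015;0 0.0044 -0.0010 0 0 0 0.015;0 0.0043 -0.0012 0 0 0 0.015' >/dev/null; python3 - <<'E'
from importlib import import_module
m=import_module("pass");m.meas();m.plan(1.211,.886,.40,15,.32,lag=.01)
E
```

```text
t 5.62 g 1.210 rad 130.0 h -0.1 Ft -5.49 Fr -0.05 Fz 4.03 leadF 0.357 w 0.0251
1.244 v0.40 a0.919 w0.40 lead0.321 | 1.277 v0.39 a0.953 w0.39 lead0.321 | 1.309 v0.39 a0.985 w0.39 lead0.320 | 1.340 v0.38 a1.017 w0.38 lead0.320 | 1.371 v0.37 a1.048 w0.37 lead0.320 | 1.402 v0.37 a1.079 w0.37 lead0.320 | 1.432 v0.36 a1.110 w0.36 lead0.320 | 1.462 v0.36 a1.140 w0.36 lead0.320 | 1.492 v0.35 a1.169 w0.35 lead0.320 | 1.521 v0.35 a1.198 w0.35 lead0.320 | 1.550 v0.35 a1.227 w0.34 lead0.320 | 1.578 v0.34 a1.255 w0.34 lead0.320 | 1.606 v0.34 a1.284 w0.34 lead0.320 | 1.634 v0.33 a1.312 w0.33 lead0.320 | 1.662 v0.33 a1.339 w0.33 lead0.320 | 
0 0.0041 -0.0013 0 0 0 0.015;0 0.0040 -0.0014 0 0 0 0.015;0 0.0039 -0.0016 0 0 0 0.015;0 0.0037 -0.0016 0 0 0 0.015;0 0.0037 -0.0017 0 0 0 0.015;0 0.0036 -0.0018 0 0 0 0.015;0 0.0035 -0.0019 0 0 0 0.015;0 0.0033 -0.0019 0 0 0 0.015;0 0.0033 -0.0020 0 0 0 0.015;0 0.0031 -0.0021 0 0 0 0.015;0 0.0031 -0.0022 0 0 0 0.015;0 0.0029 -0.0022 0 0 0 0.015;0 0.0029 -0.0023 0 0 0 0.015;0 0.0028 -0.0023 0 0 0 0.015;0 0.0027 -0.0024 0 0 0 0.015
```

```bash
python3 - <<'E'
from importlib import import_module
m=import_module("pass");m.plan(1.211,.86,.41,10,.32,k=.38,lag=.01,T=.5)
E
```

```text
1.235 v0.29 a0.894 w0.40 lead0.339 | 1.260 v0.30 a0.926 w0.37 lead0.332 | 1.285 v0.30 a0.956 w0.35 lead0.327 | 1.311 v0.31 a0.984 w0.33 lead0.324 | 1.336 v0.30 a1.012 w0.32 lead0.322 | 1.361 v0.30 a1.038 w0.31 lead0.321 | 1.386 v0.30 a1.063 w0.30 lead0.321 | 1.410 v0.29 a1.088 w0.29 lead0.320 | 1.434 v0.29 a1.112 w0.29 lead0.320 | 1.458 v0.28 a1.136 w0.28 lead0.320 | 
0 0.0030 -0.0010 0 0 0 0.015;0 0.0031 -0.0010 0 0 0 0.015;0 0.0031 -0.0011 0 0 0 0.015;0 0.0030 -0.0013 0 0 0 0.015;0 0.0031 -0.0013 0 0 0 0.015;0 0.0029 -0.0013 0 0 0 0.015;0 0.0029 -0.0014 0 0 0 0.015;0 0.0028 -0.0015 0 0 0 0.015;0 0.0027 -0.0015 0 0 0 0.015;0 0.0027 -0.0015 0 0 0 0.015
```

```bash
python3 -m creep '0 0.0030 -0.0010 0 0 0 0.015;0 0.0031 -0.0010 0 0 0 0.015;0 0.0031 -0.0011 0 0 0 0.015;0 0.0030 -0.0013 0 0 0 0.015;0 0.0031 -0.0013 0 0 0 0.015;0 0.0029 -0.0013 0 0 0 0.015;0 0.0029 -0.0014 0 0 0 0.015;0 0.0028 -0.0015 0 0 0 0.015;0 0.0027 -0.0015 0 0 0 0.015;0 0.0027 -0.0015 0 0 0 0.015' >/dev/null; python3 - <<'E'
from importlib import import_module
m=import_module("pass");m.meas();m.meas();m.plan(1.458,1.136,.28,20,.325,k=.38,lag=.01,T=.5)
E
```

```text
t 6.45 g 1.456 rad 130.0 h -0.1 Ft -5.54 Fr -1.23 Fz 3.50 leadF 0.360 w 0.0253
t 6.45 g 1.456 rad 130.0 h -0.1 Ft -5.54 Fr -1.23 Fz 3.50 leadF 0.360 w 0.0253
1.483 v0.30 a1.159 w0.28 lead0.321 | 1.507 v0.29 a1.182 w0.28 lead0.323 | 1.531 v0.29 a1.205 w0.28 lead0.324 | 1.555 v0.28 a1.228 w0.27 lead0.324 | 1.578 v0.28 a1.251 w0.27 lead0.324 | 1.600 v0.27 a1.274 w0.27 lead0.325 | 1.623 v0.27 a1.296 w0.27 lead0.325 | 1.645 v0.27 a1.318 w0.26 lead0.325 | 1.667 v0.26 a1.340 w0.26 lead0.325 | 1.688 v0.26 a1.361 w0.26 lead0.325 | 1.710 v0.26 a1.383 w0.26 lead0.325 | 1.731 v0.26 a1.404 w0.26 lead0.325 | 1.752 v0.25 a1.426 w0.25 lead0.325 | 1.774 v0.25 a1.447 w0.25 lead0.325 | 1.795 v0.25 a1.468 w0.25 lead0.325 | 1.815 v0.25 a1.489 w0.25 lead0.325 | 1.836 v0.25 a1.509 w0.25 lead0.325 | 1.857 v0.25 a1.530 w0.25 lead0.325 | 1.878 v0.25 a1.551 w0.25 lead0.325 | 1.898 v0.25 a1.572 w0.25 lead0.325 | 
0 0.0028 -0.0017 0 0 0 0.015;0 0.0027 -0.0017 0 0 0 0.015;0 0.0025 -0.0018 0 0 0 0.015;0 0.0025 -0.0017 0 0 0 0.015;0 0.0024 -0.0018 0 0 0 0.015;0 0.0023 -0.0019 0 0 0 0.015;0 0.0022 -0.0018 0 0 0 0.015;0 0.0022 -0.0019 0 0 0 0.015;0 0.0021 -0.0019 0 0 0 0.015;0 0.0021 -0.0020 0 0 0 0.015;0 0.0020 -0.0019 0 0 0 0.015;0 0.0019 -0.0020 0 0 0 0.015;0 0.0019 -0.0020 0 0 0 0.015;0 0.0018 -0.0021 0 0 0 0.015;0 0.0018 -0.0020 0 0 0 0.015;0 0.0017 -0.0021 0 0 0 0.015;0 0.0017 -0.0022 0 0 0 0.015;0 0.0016 -0.0021 0 0 0 0.015;0 0.0016 -0.0022 0 0 0 0.015;0 0.0015 -0.0022 0 0 0 0.015
```

```bash
python3 - <<'E'
from importlib import import_module
m=import_module("pass")
m.cv2.imwrite("pics/w2.png",m.read_camera("wrist")[:,:,::-1]);m.meas();m.np.save("w2.npy",m.camera_params("wrist"),allow_pickle=True)
E
```

```text
t 6.50 g 1.460 rad 130.0 h -0.1 Ft -4.20 Fr -0.93 Fz 2.54 leadF 0.273 w 0.0252
```

View pics/w2.png

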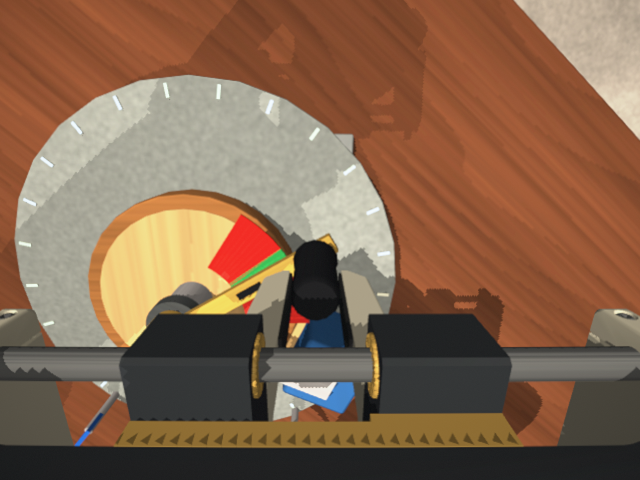

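The wrist camera shows the pointer on the plate, with the green-red boundary running from (231,283) to (285,250). I'll measure the lead from it, using the first wrist picture as the zero.

```bash
python3 - <<'E'
from h import *
q=[.5594,.0263,.7114,.062]
H=hubR(q[2]);Rt=np.c_[-H[:,2],H[:,0],-H[:,1]]
c=np.array([q[0],q[1],.045])+Rt@[0,.0005,.0015]
def ang(uv,h,p):
    o,d=ray("wrist",uv,p);o=H.T@(o-c);d=H.T@d;x=o+d*(h-o[2])/d[2]
    return (np.arctan2(x[1],x[0])-np.pi-.65)%(2*np.pi),np.hypot(x[0],x[1])
p1=np.load("w1.npy",allow_pickle=True).item();p2=np.load("w2.npy",allow_pickle=True).item()
f=lambda x,y:(130+x/3,80+y/3)
for h in(.08,.087):
    print(h)
    for n,uv in dict(b75i=f(475,104),b75o=f(620,117),b45i=f(462,172),b45o=f(592,230),b2i=f(437,208),b2o=f(558,288),b0o=f(470,367)).items():print(n,np.round(ang(uv,h,p1),3))
    for n,uv in dict(B75i=(208,267),B75o=(242,214),B45i=(231,283),B45o=(285,250)).items():print(n,np.round(ang(uv,h,p2),3))
im=cv2.imread("pics/w2.png")[200:340,140:360]
cv2.imwrite("pics/w2c.png",cv2.resize(im,None,fx=3.5,fy=3.5,interpolation=cv2.INTER_CUBIC))
E
```

```text
0.08
b75i [0.855 0.058]
b75o [0.845 0.107]
b45i [0.469 0.059]
b45o [0.487 0.108]
b2i [0.214 0.058]
b2o [0.27  0.108]
b0o [6.157 0.108]
B75i [1.926 0.058]
B75o [1.91  0.108]
B45i [1.563 0.059]
B45o [1.531 0.109]
0.087
b75i [0.85  0.059]
b75o [0.843 0.107]
b45i [0.475 0.06 ]
b45o [0.49  0.108]
b2i [0.228 0.059]
b2o [0.277 0.108]
b0o [6.168 0.107]
B75i [1.918 0.062]
B75o [1.906 0.11 ]
B45i [1.588 0.063]
B45o [1.546 0.111]
```

View pics/w2c.png

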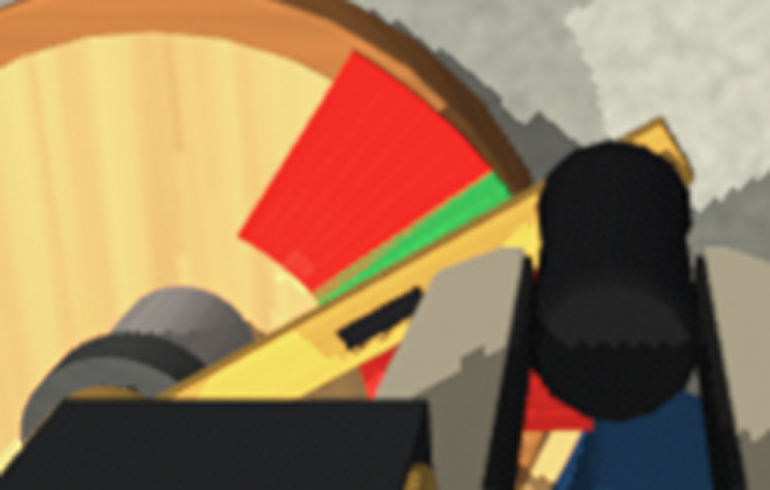

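From the picture the carriage has moved 1.067 rad, so the lead is about 0.33 and the force reading can be trusted. The carriage looks heavy, so I'll plan with k = 0.40.

```bash
python3 - <<'E'
from importlib import import_module
m=import_module("pass");m.plan(1.458,1.13,.25,20,.32,k=.40,lag=.01,T=.5)
E
```

```text
1.478 v0.25 a1.152 w0.26 lead0.325 | 1.499 v0.24 a1.174 w0.26 lead0.323 | 1.519 v0.24 a1.195 w0.26 lead0.322 | 1.539 v0.24 a1.216 w0.25 lead0.321 | 1.559 v0.24 a1.237 w0.24 lead0.321 | 1.579 v0.24 a1.257 w0.24 lead0.320 | 1.599 v0.24 a1.277 w0.24 lead0.320 | 1.618 v0.23 a1.296 w0.23 lead0.320 | 1.637 v0.23 a1.315 w0.23 lead0.320 | 1.656 v0.23 a1.334 w0.23 lead0.320 | 1.675 v0.23 a1.353 w0.23 lead0.320 | 1.694 v0.22 a1.372 w0.22 lead0.320 | 1.712 v0.22 a1.391 w0.22 lead0.320 | 1.731 v0.22 a1.409 w0.22 lead0.320 | 1.749 v0.22 a1.427 w0.22 lead0.320 | 1.767 v0.22 a1.445 w0.22 lead0.320 | 1.785 v0.22 a1.463 w0.22 lead0.320 | 1.803 v0.22 a1.481 w0.22 lead0.320 | 1.821 v0.21 a1.499 w0.21 lead0.320 | 1.839 v0.21 a1.517 w0.21 lead0.320 | 
0 0.0023 -0.0014 0 0 0 0.015;0 0.0022 -0.0014 0 0 0 0.015;0 0.0022 -0.0015 0 0 0 0.015;0 0.0022 -0.0015 0 0 0 0.015;0 0.0021 -0.0015 0 0 0 0.015;0 0.0020 -0.0016 0 0 0 0.015;0 0.0020 -0.0015 0 0 0 0.015;0 0.0020 -0.0016 0 0 0 0.015;0 0.0019 -0.0017 0 0 0 0.015;0 0.0018 -0.0016 0 0 0 0.015;0 0.0018 -0.0017 0 0 0 0.015;0 0.0018 -0.0016 0 0 0 0.015;0 0.0017 -0.0017 0 0 0 0.015;0 0.0016 -0.0017 0 0 0 0.015;0 0.0017 -0.0018 0 0 0 0.015;0 0.0015 -0.0017 0 0 0 0.015;0 0.0016 -0.0018 0 0 0 0.015;0 0.0015 -0.0018 0 0 0 0.015;0 0.0014 -0.0018 0 0 0 0.015;0 0.0015 -0.0018 0 0 0 0.015
```

```bash
python3 -m creep '0 0.0023 -0.0014 0 0 0 0.015;0 0.0022 -0.0014 0 0 0 0.015;0 0.0022 -0.0015 0 0 0 0.015;0 0.0022 -0.0015 0 0 0 0.015;0 0.0021 -0.0015 0 0 0 0.015;0 0.0020 -0.0016 0 0 0 0.015;0 0.0020 -0.0015 0 0 0 0.015;0 0.0020 -0.0016 0 0 0 0.015;0 0.0019 -0.0017 0 0 0 0.015;0 0.0018 -0.0016 0 0 0 0.015;0 0.0018 -0.0017 0 0 0 0.015;0 0.0018 -0.0016 0 0 0 0.015;0 0.0017 -0.0017 0 0 0 0.015;0 0.0016 -0.0017 0 0 0 0.015' >/dev/null; python3 - <<'E'
from importlib import import_module
m=import_module("pass");m.meas();m.plan(1.731,1.409,.22,20,.32,k=.40,lag=.01,T=.5)
E
```

```text
t 7.67 g 1.728 rad 130.0 h -0.1 Ft -5.02 Fr -0.08 Fz 2.70 leadF 0.326 w 0.0249
1.749 v0.22 a1.427 w0.22 lead0.320 | 1.767 v0.22 a1.445 w0.22 lead0.320 | 1.785 v0.22 a1.464 w0.22 lead0.320 | 1.803 v0.22 a1.482 w0.22 lead0.320 | 1.821 v0.21 a1.499 w0.21 lead0.320 | 1.839 v0.21 a1.517 w0.21 lead0.320 | 1.857 v0.21 a1.535 w0.21 lead0.320 | 1.875 v0.21 a1.553 w0.21 lead0.320 | 1.892 v0.21 a1.571 w0.21 lead0.320 | 1.910 v0.21 a1.588 w0.21 lead0.320 | 1.928 v0.21 a1.606 w0.21 lead0.320 | 1.945 v0.21 a1.624 w0.21 lead0.320 | 1.963 v0.21 a1.642 w0.21 lead0.320 | 1.981 v0.21 a1.659 w0.21 lead0.320 | 1.999 v0.21 a1.677 w0.21 lead0.320 | 2.017 v0.22 a1.695 w0.22 lead0.320 | 2.035 v0.22 a1.713 w0.22 lead0.320 | 2.053 v0.22 a1.731 w0.22 lead0.320 | 2.071 v0.22 a1.750 w0.22 lead0.320 | 2.090 v0.22 a1.768 w0.22 lead0.320 | 
0 0.0016 -0.0017 0 0 0 0.015;0 0.0016 -0.0018 0 0 0 0.015;0 0.0015 -0.0017 0 0 0 0.015;0 0.0015 -0.0018 0 0 0 0.015;0 0.0015 -0.0018 0 0 0 0.015;0 0.0014 -0.0019 0 0 0 0.015;0 0.0014 -0.0018 0 0 0 0.015;0 0.0013 -0.0019 0 0 0 0.015;0 0.0013 -0.0019 0 0 0 0.015;0 0.0013 -0.0019 0 0 0 0.015;0 0.0013 -0.0019 0 0 0 0.015;0 0.0012 -0.0020 0 0 0 0.015;0 0.0012 -0.0020 0 0 0 0.015;0 0.0011 -0.0020 0 0 0 0.015;0 0.0011 -0.0020 0 0 0 0.015;0 0.0011 -0.0021 0 0 0 0.015;0 0.0011 -0.0021 0 0 0 0.015;0 0.0010 -0.0021 0 0 0 0.015;0 0.0010 -0.0022 0 0 0 0.015;0 0.0009 -0.0021 0 0 0 0.015
```

Force (0.326) now matches the model (0.320). Continuing.

```bash
python3 -m creep '0 0.0016 -0.0017 0 0 0 0.015;0 0.0016 -0.0018 0 0 0 0.015;0 0.0015 -0.0017 0 0 0 0.015;0 0.0015 -0.0018 0 0 0 0.015;0 0.0015 -0.0018 0 0 0 0.015;0 0.0014 -0.0019 0 0 0 0.015;0 0.0014 -0.0018 0 0 0 0.015;0 0.0013 -0.0019 0 0 0 0.015;0 0.0013 -0.0019 0 0 0 0.015;0 0.0013 -0.0019 0 0 0 0.015;0 0.0013 -0.0019 0 0 0 0.015;0 0.0012 -0.0020 0 0 0 0.015;0 0.0012 -0.0020 0 0 0 0.015;0 0.0011 -0.0020 0 0 0 0.015;0 0.0011 -0.0020 0 0 0 0.015;0 0.0011 -0.0021 0 0 0 0.015;0 0.0011 -0.0021 0 0 0 0.015;0 0.0010 -0.0021 0 0 0 0.015;0 0.0010 -0.0022 0 0 0 0.015;0 0.0009 -0.0021 0 0 0 0.015' >/dev/null; python3 - <<'E'
from importlib import import_module
m=import_module("pass");m.meas();m.plan(2.090,1.768,.22,20,.325,k=.40,lag=.01,T=.5)
E
```

```text
t 9.33 g 2.087 rad 129.9 h -0.1 Ft -4.94 Fr 1.53 Fz 1.75 leadF 0.321 w 0.0250
2.110 v0.24 a1.786 w0.22 lead0.322 | 2.130 v0.24 a1.805 w0.23 lead0.323 | 2.150 v0.24 a1.825 w0.23 lead0.324 | 2.171 v0.24 a1.844 w0.24 lead0.324 | 2.191 v0.24 a1.864 w0.24 lead0.325 | 2.211 v0.25 a1.885 w0.24 lead0.325 | 2.232 v0.25 a1.905 w0.25 lead0.325 | 2.253 v0.25 a1.926 w0.25 lead0.325 | 2.274 v0.25 a1.947 w0.25 lead0.325 | 2.296 v0.26 a1.968 w0.26 lead0.325 | 2.317 v0.26 a1.990 w0.26 lead0.325 | 2.339 v0.27 a2.012 w0.27 lead0.325 | 2.362 v0.27 a2.035 w0.27 lead0.325 | 2.385 v0.27 a2.057 w0.28 lead0.325 | 2.408 v0.28 a2.081 w0.28 lead0.325 | 2.432 v0.28 a2.104 w0.29 lead0.325 | 2.456 v0.29 a2.128 w0.29 lead0.325 | 2.481 v0.30 a2.153 w0.30 lead0.325 | 2.506 v0.30 a2.178 w0.30 lead0.325 | 2.531 v0.31 a2.204 w0.31 lead0.325 | 
0 0.0010 -0.0024 0 0 0 0.015;0 0.0009 -0.0025 0 0 0 0.015;0 0.0009 -0.0024 0 0 0 0.015;0 0.0009 -0.0025 0 0 0 0.015;0 0.0008 -0.0025 0 0 0 0.015;0 0.0007 -0.0025 0 0 0 0.015;0 0.0007 -0.0026 0 0 0 0.015;0 0.0007 -0.0027 0 0 0 0.015;0 0.0006 -0.0026 0 0 0 0.015;0 0.0006 -0.0028 0 0 0 0.015;0 0.0005 -0.0028 0 0 0 0.015;0 0.0005 -0.0028 0 0 0 0.015;0 0.0004 -0.0029 0 0 0 0.015;0 0.0004 -0.0029 0 0 0 0.015;0 0.0002 -0.0030 0 0 0 0.015;0 0.0003 -0.0031 0 0 0 0.015;0 0.0001 -0.0032 0 0 0 0.015;0 0.0001 -0.0032 0 0 0 0.015;0 0.0000 -0.0032 0 0 0 0.015;0 -0.0001 -0.0034 0 0 0 0.015
```

```bash
python3 -m creep '0 0.0010 -0.0024 0 0 0 0.015;0 0.0009 -0.0025 0 0 0 0.015;0 0.0009 -0.0024 0 0 0 0.015;0 0.0009 -0.0025 0 0 0 0.015;0 0.0008 -0.0025 0 0 0 0.015;0 0.0007 -0.0025 0 0 0 0.015;0 0.0007 -0.0026 0 0 0 0.015;0 0.0007 -0.0027 0 0 0 0.015;0 0.0006 -0.0026 0 0 0 0.015;0 0.0006 -0.0028 0 0 0 0.015;0 0.0005 -0.0028 0 0 0 0.015;0 0.0005 -0.0028 0 0 0 0.015;0 0.0004 -0.0029 0 0 0 0.015;0 0.0004 -0.0029 0 0 0 0.015;0 0.0002 -0.0030 0 0 0 0.015;0 0.0003 -0.0031 0 0 0 0.015;0 0.0001 -0.0032 0 0 0 0.015;0 0.0001 -0.0032 0 0 0 0.015;0 0.0000 -0.0032 0 0 0 0.015;0 -0.0001 -0.0034 0 0 0 0.015' >/dev/null; python3 - <<'E'
from importlib import import_module
m=import_module("pass");m.meas();m.plan(2.531,2.204,.31,16,.325,k=.40,lag=.01,T=.5)
E
```

```text
t 11.00 g 2.531 rad 129.9 h -0.1 Ft -4.57 Fr 1.31 Fz 0.07 leadF 0.297 w 0.0249
2.557 v0.32 a2.230 w0.32 lead0.325 | 2.584 v0.32 a2.257 w0.33 lead0.325 | 2.612 v0.33 a2.284 w0.33 lead0.325 | 2.640 v0.34 a2.313 w0.34 lead0.325 | 2.669 v0.35 a2.341 w0.35 lead0.325 | 2.699 v0.36 a2.371 w0.36 lead0.325 | 2.730 v0.37 a2.402 w0.37 lead0.325 | 2.761 v0.38 a2.433 w0.38 lead0.325 | 2.794 v0.39 a2.465 w0.39 lead0.325 | 2.827 v0.40 a2.499 w0.41 lead0.325 | 2.862 v0.41 a2.533 w0.42 lead0.325 | 2.897 v0.43 a2.568 w0.43 lead0.325 | 2.934 v0.44 a2.605 w0.45 lead0.325 | 2.972 v0.45 a2.643 w0.46 lead0.325 | 3.011 v0.47 a2.682 w0.48 lead0.325 | 3.051 v0.49 a2.722 w0.49 lead0.325 | 
0 -0.0002 -0.0035 0 0 0 0.015;0 -0.0003 -0.0034 0 0 0 0.015;0 -0.0003 -0.0036 0 0 0 0.015;0 -0.0005 -0.0037 0 0 0 0.015;0 -0.0006 -0.0037 0 0 0 0.015;0 -0.0008 -0.0038 0 0 0 0.015;0 -0.0009 -0.0039 0 0 0 0.015;0 -0.0010 -0.0039 0 0 0 0.015;0 -0.0012 -0.0041 0 0 0 0.015;0 -0.0014 -0.0041 0 0 0 0.015;0 -0.0015 -0.0042 0 0 0 0.015;0 -0.0017 -0.0043 0 0 0 0.015;0 -0.0020 -0.0043 0 0 0 0.015;0 -0.0022 -0.0044 0 0 0 0.015;0 -0.0024 -0.0045 0 0 0 0.015;0 -0.0027 -0.0045 0 0 0 0.015
```

```bash
python3 - <<'E'
from importlib import import_module
m=import_module("pass");m.plan(2.531,2.222,.33,14,.325,k=.38,lag=.01,T=.5)
E
```

```text
2.562 v0.38 a2.248 w0.31 lead0.311 | 2.594 v0.37 a2.275 w0.32 lead0.316 | 2.625 v0.37 a2.302 w0.34 lead0.319 | 2.656 v0.37 a2.331 w0.35 lead0.322 | 2.687 v0.38 a2.361 w0.37 lead0.323 | 2.719 v0.38 a2.392 w0.38 lead0.324 | 2.752 v0.39 a2.425 w0.39 lead0.324 | 2.786 v0.40 a2.458 w0.40 lead0.325 | 2.820 v0.41 a2.492 w0.42 lead0.325 | 2.856 v0.43 a2.527 w0.43 lead0.325 | 2.892 v0.44 a2.563 w0.44 lead0.325 | 2.930 v0.45 a2.601 w0.46 lead0.325 | 2.969 v0.47 a2.640 w0.47 lead0.325 | 3.009 v0.48 a2.679 w0.49 lead0.325 | 
0 -0.0002 -0.0041 0 0 0 0.015;0 -0.0004 -0.0040 0 0 0 0.015;0 -0.0004 -0.0040 0 0 0 0.015;0 -0.0006 -0.0040 0 0 0 0.015;0 -0.0008 -0.0041 0 0 0 0.015;0 -0.0009 -0.0041 0 0 0 0.015;0 -0.0010 -0.0041 0 0 0 0.015;0 -0.0012 -0.0042 0 0 0 0.015;0 -0.0014 -0.0043 0 0 0 0.015;0 -0.0015 -0.0043 0 0 0 0.015;0 -0.0018 -0.0044 0 0 0 0.015;0 -0.0020 -0.0045 0 0 0 0.015;0 -0.0022 -0.0045 0 0 0 0.015;0 -0.0025 -0.0046 0 0 0 0.015
```

```bash
python3 -m creep '0 -0.0002 -0.0041 0 0 0 0.015;0 -0.0004 -0.0040 0 0 0 0.015;0 -0.0004 -0.0040 0 0 0 0.015;0 -0.0006 -0.0040 0 0 0 0.015;0 -0.0008 -0.0041 0 0 0 0.015;0 -0.0009 -0.0041 0 0 0 0.015;0 -0.0010 -0.0041 0 0 0 0.015;0 -0.0012 -0.0042 0 0 0 0.015;0 -0.0014 -0.0043 0 0 0 0.015;0 -0.0015 -0.0043 0 0 0 0.015;0 -0.0018 -0.0044 0 0 0 0.015;0 -0.0020 -0.0045 0 0 0 0.015;0 -0.0022 -0.0045 0 0 0 0.015;0 -0.0025 -0.0046 0 0 0 0.015' >/dev/null; python3 - <<'E'
from importlib import import_module
m=import_module("pass");m.meas();m.plan(3.009,2.679,.49,14,.325,k=.38,lag=.01,T=.5)
E
```

```text
t 12.17 g 3.011 rad 130.0 h -0.2 Ft -4.70 Fr 0.65 Fz 0.65 leadF 0.306 w 0.0251
3.050 v0.49 a2.720 w0.50 lead0.326 | 3.093 v0.51 a2.763 w0.52 lead0.326 | 3.137 v0.53 a2.807 w0.54 lead0.326 | 3.183 v0.55 a2.853 w0.56 lead0.326 | 3.230 v0.57 a2.900 w0.58 lead0.326 | 3.279 v0.59 a2.949 w0.60 lead0.326 | 3.330 v0.61 a3.000 w0.62 lead0.326 | 3.383 v0.63 a3.052 w0.64 lead0.326 | 3.437 v0.66 a3.106 w0.66 lead0.326 | 3.494 v0.68 a3.163 w0.69 lead0.326 | 3.553 v0.71 a3.222 w0.72 lead0.326 | 3.614 v0.73 a3.282 w0.74 lead0.326 | 3.677 v0.76 a3.345 w0.77 lead0.326 | 3.742 v0.79 a3.411 w0.80 lead0.326 | 
0 -0.0028 -0.0046 0 0 0 0.015;0 -0.0030 -0.0046 0 0 0 0.015;0 -0.0033 -0.0047 0 0 0 0.015;0 -0.0037 -0.0047 0 0 0 0.015;0 -0.0041 -0.0046 0 0 0 0.015;0 -0.0044 -0.0046 0 0 0 0.015;0 -0.0048 -0.0046 0 0 0 0.015;0 -0.0052 -0.0044 0 0 0 0.015;0 -0.0056 -0.0043 0 0 0 0.015;0 -0.0061 -0.0042 0 0 0 0.015;0 -0.0066 -0.0039 0 0 0 0.015;0 -0.0070 -0.0036 0 0 0 0.015;0 -0.0075 -0.0034 0 0 0 0.015;0 -0.0080 -0.0029 0 0 0 0.015
```

```bash
python3 -m creep '0 -0.0028 -0.0046 0 0 0 0.015;0 -0.0030 -0.0046 0 0 0 0.015;0 -0.0033 -0.0047 0 0 0 0.015;0 -0.0037 -0.0047 0 0 0 0.015;0 -0.0041 -0.0046 0 0 0 0.015;0 -0.0044 -0.0046 0 0 0 0.015;0 -0.0048 -0.0046 0 0 0 0.015;0 -0.0052 -0.0044 0 0 0 0.015;0 -0.0056 -0.0043 0 0 0 0.015;0 -0.0061 -0.0042 0 0 0 0.015' >/dev/null; python3 - <<'E'
from importlib import import_module
m=import_module("pass");m.meas();m.plan(3.494,3.168,.69,10,.325,k=.38,lag=.01,T=.5)
E
```

```text
t 13.00 g 3.497 rad 130.1 h -0.2 Ft -4.77 Fr -1.45 Fz -1.96 leadF 0.310 w 0.0253
3.554 v0.72 a3.226 w0.71 lead0.322 | 3.616 v0.74 a3.286 w0.74 lead0.323 | 3.679 v0.77 a3.349 w0.77 lead0.324 | 3.745 v0.79 a3.414 w0.80 lead0.325 | 3.813 v0.82 a3.482 w0.83 lead0.325 | 3.884 v0.85 a3.552 w0.86 lead0.325 | 3.957 v0.88 a3.624 w0.89 lead0.326 | 4.032 v0.90 a3.699 w0.91 lead0.326 | 4.110 v0.93 a3.777 w0.94 lead0.326 | 4.190 v0.96 a3.857 w0.97 lead0.326 | 
0 -0.0067 -0.0039 0 0 0 0.015;0 -0.0071 -0.0037 0 0 0 0.015;0 -0.0076 -0.0034 0 0 0 0.015;0 -0.0081 -0.0029 0 0 0 0.015;0 -0.0085 -0.0025 0 0 0 0.015;0 -0.0089 -0.0019 0 0 0 0.015;0 -0.0094 -0.0014 0 0 0 0.015;0 -0.0098 -0.0006 0 0 0 0.015;0 -0.0101 0.0000 0 0 0 0.015;0 -0.0104 0.0010 0 0 0 0.015
```

```bash
python3 -m creep '0 -0.0067 -0.0039 0 0 0 0.015;0 -0.0071 -0.0037 0 0 0 0.015;0 -0.0076 -0.0034 0 0 0 0.015;0 -0.0081 -0.0029 0 0 0 0.015;0 -0.0085 -0.0025 0 0 0 0.015;0 -0.0089 -0.0019 0 0 0 0.015;0 -0.0094 -0.0014 0 0 0 0.015' >/dev/null; python3 - <<'E'
from importlib import import_module
m=import_module("pass");m.meas();m.plan(3.957,3.624,.89,10,.325,k=.38,lag=.01,T=.5)
E
```

```text
t 13.58 g 3.961 rad 130.2 h -0.2 Ft -4.55 Fr -3.65 Fz -1.74 leadF 0.296 w 0.0252
4.032 v0.90 a3.699 w0.92 lead0.326 | 4.110 v0.93 a3.777 w0.94 lead0.326 | 4.190 v0.96 a3.857 w0.97 lead0.326 | 4.273 v0.99 a3.939 w1.00 lead0.326 | 4.357 v1.02 a4.023 w1.03 lead0.326 | 4.444 v1.04 a4.110 w1.05 lead0.326 | 4.533 v1.07 a4.199 w1.07 lead0.326 | 4.624 v1.09 a4.289 w1.09 lead0.326 | 4.715 v1.10 a4.381 w1.11 lead0.325 | 4.807 v1.10 a4.474 w1.12 lead0.324 | 
0 -0.0098 -0.0006 0 0 0 0.015;0 -0.0101 0.0000 0 0 0 0.015;0 -0.0104 0.0010 0 0 0 0.015;0 -0.0105 0.0018 0 0 0 0.015;0 -0.0107 0.0027 0 0 0 0.015;0 -0.0106 0.0038 0 0 0 0.015;0 -0.0105 0.0047 0 0 0 0.015;0 -0.0103 0.0058 0 0 0 0.015;0 -0.0098 0.0068 0 0 0 0.015;0 -0.0091 0.0077 0 0 0 0.015
```

```bash
python3 - <<'E'
from importlib import import_module
m=import_module("pass");m.plan(3.957,3.645,.89,8,.325,k=.40,lag=.01,T=.5,vmax=1.3)
E
```

```text
4.037 v0.96 a3.719 w0.90 lead0.310 | 4.119 v0.98 a3.796 w0.93 lead0.316 | 4.203 v1.00 a3.875 w0.97 lead0.320 | 4.288 v1.02 a3.958 w1.01 lead0.322 | 4.375 v1.05 a4.043 w1.04 lead0.324 | 4.465 v1.07 a4.132 w1.07 lead0.325 | 4.556 v1.09 a4.222 w1.10 lead0.325 | 4.648 v1.11 a4.314 w1.12 lead0.325 | 
0 -0.0105 -0.0007 0 0 0 0.015;0 -0.0106 0.0002 0 0 0 0.015;0 -0.0108 0.0011 0 0 0 0.015;0 -0.0109 0.0020 0 0 0 0.015;0 -0.0109 0.0030 0 0 0 0.015;0 -0.0109 0.0041 0 0 0 0.015;0 -0.0107 0.0051 0 0 0 0.015;0 -0.0103 0.0062 0 0 0 0.015
```

```bash
python3 -m creep '0 -0.0105 -0.0007 0 0 0 0.015;0 -0.0106 0.0002 0 0 0 0.015;0 -0.0108 0.0011 0 0 0 0.015;0 -0.0109 0.0020 0 0 0 0.015;0 -0.0109 0.0030 0 0 0 0.015;0 -0.0109 0.0041 0 0 0 0.015' >/dev/null; python3 - <<'E'
from importlib import import_module
m=import_module("pass");m.meas();m.plan(4.465,4.137,1.07,8,.325,k=.40,lag=.01,T=.5,vmax=1.3)
E
```

```text
t 14.08 g 4.468 rad 130.2 h -0.2 Ft -4.91 Fr -4.48 Fz -2.03 leadF 0.319 w 0.0252
4.557 v1.10 a4.227 w1.09 lead0.321 | 4.651 v1.12 a4.319 w1.11 lead0.323 | 4.745 v1.14 a4.412 w1.13 lead0.324 | 4.841 v1.15 a4.507 w1.15 lead0.325 | 4.938 v1.16 a4.604 w1.16 lead0.325 | 5.035 v1.17 a4.701 w1.17 lead0.325 | 5.133 v1.17 a4.798 w1.17 lead0.325 | 5.230 v1.17 a4.896 w1.17 lead0.325 | 
0 -0.0108 0.0052 0 0 0 0.015;0 -0.0104 0.0062 0 0 0 0.015;0 -0.0099 0.0074 0 0 0 0.015;0 -0.0093 0.0083 0 0 0 0.015;0 -0.0085 0.0092 0 0 0 0.015;0 -0.0076 0.0101 0 0 0 0.015;0 -0.0066 0.0108 0 0 0 0.015;0 -0.0056 0.0114 0 0 0 0.015
```

```bash
python3 -m creep '0 -0.0108 0.0052 0 0 0 0.015;0 -0.0104 0.0062 0 0 0 0.015;0 -0.0099 0.0074 0 0 0 0.015;0 -0.0093 0.0083 0 0 0 0.015;0 -0.0085 0.0092 0 0 0 0.015;0 -0.0076 0.0101 0 0 0 0.015' >/dev/null; python3 - <<'E'
from importlib import import_module
m=import_module("pass");m.meas();m.plan(5.035,4.704,1.17,10,.31,k=.40,lag=.01,T=.5,vmax=1.3)
E
```

```text
t 14.58 g 5.037 rad 130.2 h -0.2 Ft -4.97 Fr -4.22 Fz -0.43 leadF 0.323 w 0.0250
5.128 v1.11 a4.801 w1.16 lead0.318 | 5.221 v1.12 a4.897 w1.15 lead0.315 | 5.314 v1.12 a4.992 w1.13 lead0.313 | 5.406 v1.11 a5.086 w1.12 lead0.311 | 5.498 v1.10 a5.179 w1.10 lead0.311 | 5.588 v1.08 a5.269 w1.08 lead0.310 | 5.677 v1.06 a5.358 w1.06 lead0.310 | 5.763 v1.04 a5.446 w1.03 lead0.310 | 5.848 v1.01 a5.530 w1.01 lead0.309 | 5.930 v0.99 a5.613 w0.98 lead0.309 | 
0 -0.0063 0.0102 0 0 0 0.015;0 -0.0054 0.0109 0 0 0 0.015;0 -0.0043 0.0113 0 0 0 0.015;0 -0.0033 0.0116 0 0 0 0.015;0 -0.0021 0.0117 0 0 0 0.015;0 -0.0011 0.0116 0 0 0 0.015;0 0.0000 0.0116 0 0 0 0.015;0 0.0010 0.0112 0 0 0 0.015;0 0.0019 0.0108 0 0 0 0.015;0 0.0027 0.0103 0 0 0 0.015
```

```bash
python3 -m creep '0 -0.0063 0.0102 0 0 0 0.015;0 -0.0054 0.0109 0 0 0 0.015;0 -0.0043 0.0113 0 0 0 0.015;0 -0.0033 0.0116 0 0 0 0.015;0 -0.0021 0.0117 0 0 0 0.015;0 -0.0011 0.0116 0 0 0 0.015' >/dev/null; python3 - <<'E'
from importlib import import_module
m=import_module("pass");m.meas();m.plan(5.588,5.269,1.08,6,.31,k=.40,lag=.01,T=.5,vmax=1.3)
E
```

```text
t 15.08 g -0.694 rad 130.2 h -0.2 Ft -4.77 Fr -3.80 Fz 0.86 leadF 0.310 w 0.0251
5.676 v1.06 a5.358 w1.06 lead0.310 | 5.763 v1.04 a5.445 w1.03 lead0.310 | 5.848 v1.01 a5.530 w1.01 lead0.309 | 5.930 v0.99 a5.613 w0.98 lead0.309 | 6.009 v0.96 a5.693 w0.95 lead0.309 | 6.087 v0.93 a5.770 w0.92 lead0.309 | 
0 0.0000 0.0115 0 0 0 0.015;0 0.0010 0.0112 0 0 0 0.015;0 0.0019 0.0109 0 0 0 0.015;0 0.0027 0.0103 0 0 0 0.015;0 0.0034 0.0098 0 0 0 0.015;0 0.0040 0.0091 0 0 0 0.015
```

```bash
python3 -m creep '0 0.0000 0.0115 0 0 0 0.015;0 0.0010 0.0112 0 0 0 0.015;0 0.0019 0.0109 0 0 0 0.015;0 0.0027 0.0103 0 0 0 0.015;0 0.0034 0.0098 0 0 0 0.015' >/dev/null; python3 - <<'E'
from importlib import import_module
m=import_module("pass");m.meas();m.plan(6.009,5.692,.95,20,.0,k=.40,lag=.01,T=.5,vmax=.5,lo=.15,gmax=6.28)
E
```

```text
t 15.50 g -0.271 rad 130.1 h -0.2 Ft -4.57 Fr -2.53 Fz 3.06 leadF 0.297 w 0.0255
6.021 v0.15 a5.768 w0.86 lead0.252 | 6.034 v0.15 a5.833 w0.71 lead0.199 | 6.046 v0.15 a5.887 w0.58 lead0.158 | 6.059 v0.15 a5.930 w0.47 lead0.128 | 6.071 v0.15 a5.965 w0.38 lead0.105 | 6.084 v0.15 a5.994 w0.32 lead0.089 | 6.096 v0.15 a6.018 w0.27 lead0.077 | 6.109 v0.15 a6.039 w0.23 lead0.069 | 6.121 v0.15 a6.057 w0.20 lead0.063 | 6.134 v0.15 a6.073 w0.18 lead0.060 | 6.146 v0.15 a6.087 w0.17 lead0.058 | 6.159 v0.15 a6.101 w0.16 lead0.057 | 6.171 v0.15 a6.114 w0.15 lead0.057 | 6.184 v0.15 a6.126 w0.14 lead0.057 | 6.196 v0.15 a6.137 w0.14 lead0.058 | 6.209 v0.15 a6.149 w0.13 lead0.059 | 6.221 v0.15 a6.160 w0.13 lead0.061 | 6.234 v0.15 a6.171 w0.13 lead0.062 | 6.246 v0.15 a6.182 w0.13 lead0.064 | 6.259 v0.15 a6.192 w0.13 lead0.066 | 
0 0.0006 0.0015 0 0 0 0.015;0 0.0006 0.0015 0 0 0 0.015;0 0.0006 0.0015 0 0 0 0.015;0 0.0007 0.0015 0 0 0 0.015;0 0.0007 0.0015 0 0 0 0.015;0 0.0007 0.0014 0 0 0 0.015;0 0.0007 0.0015 0 0 0 0.015;0 0.0007 0.0014 0 0 0 0.015;0 0.0008 0.0015 0 0 0 0.015;0 0.0008 0.0014 0 0 0 0.015;0 0.0008 0.0014 0 0 0 0.015;0 0.0008 0.0014 0 0 0 0.015;0 0.0008 0.0014 0 0 0 0.015;0 0.0008 0.0014 0 0 0 0.015;0 0.0009 0.0014 0 0 0 0.015;0 0.0009 0.0014 0 0 0 0.015;0 0.0009 0.0013 0 0 0 0.015;0 0.0009 0.0014 0 0 0 0.015;0 0.0009 0.0013 0 0 0 0.015;0 0.0009 0.0013 0 0 0 0.015
```

```bash
python3 -m creep '0 0.0006 0.0015 0 0 0 0.015;0 0.0006 0.0015 0 0 0 0.015;0 0.0006 0.0015 0 0 0 0.015;0 0.0007 0.0015 0 0 0 0.015;0 0.0007 0.0015 0 0 0 0.015;0 0.0007 0.0014 0 0 0 0.015;0 0.0007 0.0015 0 0 0 0.015;0 0.0007 0.0014 0 0 0 0.015;0 0.0008 0.0015 0 0 0 0.015;0 0.0008 0.0014 0 0 0 0.015;0 0.0008 0.0014 0 0 0 0.015;0 0.0008 0.0014 0 0 0 0.015;0 0.0008 0.0014 0 0 0 0.015;0 0.0008 0.0014 0 0 0 0.015;0 0.0009 0.0014 0 0 0 0.015;0 0.0009 0.0014 0 0 0 0.015;0 0.0009 0.0013 0 0 0 0.015;0 0.0009 0.0014 0 0 0 0.015;0 0.0009 0.0013 0 0 0 0.015;0 0.0009 0.0013 0 0 0 0.015' ; python3 -m creep '0 0.0009 0.0013 0 0 0 0.015;0 0.0009 0.0013 0 0 0 0.015;0 0 0 0 0 0 0.015;0 0 0 0 0 0 0.015;0 0 0 0 0 0 0.015;0 0 0 0 0 0 0.015;0 0 0 0 0 0 0.015;0 0 0 0 0 0 0.015;0 0 0 0 0 0 0.015;0 0 0 0 0 0 0.015;0 0 0 0 0 0 0.015;0 0 0 0 0 0 0.015;0 0 0 0 0 0 0.015;0 0 0 0 0 0 0.015;0 0 0 0 0 0 0.015;0 0 0 0 0 0 0.015'; python3 - <<'E'
from importlib import import_module
m=import_module("pass");m.meas()
m.cv2.imwrite("pics/w3.png",m.read_camera("wrist")[:,:,::-1]);m.np.save("w3.npy",m.camera_params("wrist"),allow_pickle=True)
E
```

```text
time_s: 17.17
position: [0.5232, -0.1078, 0.165]
ee_rot: [90.1, 85.4, 40.9]
wrist_force: [0.2, 5.6, 4.9]
width: 0.0252
time_s: 18.5
position: [0.5262, -0.1085, 0.1652]
ee_rot: [90.1, 85.4, 41.0]
wrist_force: [1.2, 5.8, 5.1]
width: 0.0253
t 18.50 g 0.001 rad 130.3 h -0.2 Ft 0.23 Fr -6.26 Fz 4.72 leadF -0.015 w 0.0253
```

View pics/w3.png

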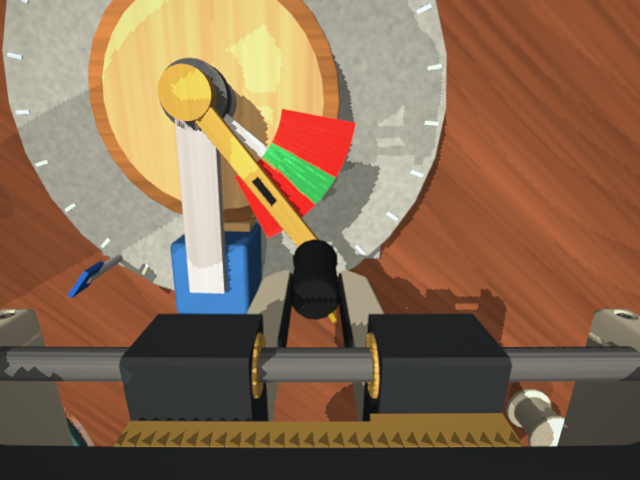

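The pointer (264,190) sits in the lower red part near slack, and the block is back at its parking place. I'll release and lift straight off.

```bash
python3 -m creep '0 0 0 0 0 0 0.04;0 0 0 0 0 0 0.07;0 0 0 0 0 0 0.07;0 0 0 0 0 0 0.07;0 0 0 0 0 0 0.07;0 0 0 0 0 0 0.07;-0.01 0 0 0 0 0 0.07;-0.02 0 0 0 0 0 0.07;-0.025 0 0 0 0 0 0.07;-0.025 0 0 0 0 0 0.07;-0.025 0 0 0 0 0 0.07;-0.015 0 0 0 0 0 0.07;0 0 0 0 0 0 0.07;0 0 0 0 0 0 0.07;0 0 0 0 0 0 0.07;0 0 0 0 0 0 0.07;0 0 0 0 0 0 0.07;0 0 0 0 0 0 0.07' ; python3 - <<'E'
from importlib import import_module
m=import_module("pass");m.meas()
m.cv2.imwrite("pics/w4.png",m.read_camera("wrist")[:,:,::-1]);s=m.read_camera("side")[:,:,::-1];m.cv2.imwrite("pics/s4.png",s)
E
```

```text
time_s: 20.05
position: [0.5186, -0.1149, 0.2839]
ee_rot: [90.7, 85.4, 41.6]
wrist_force: [-0.1, 0.9, -0.2]
width: 0.0699
t 20.05 g -0.002 rad 130.6 h 118.9 Ft -0.31 Fr -0.89 Fz -0.20 leadF 0.020 w 0.0699
```

View pics/w4.png

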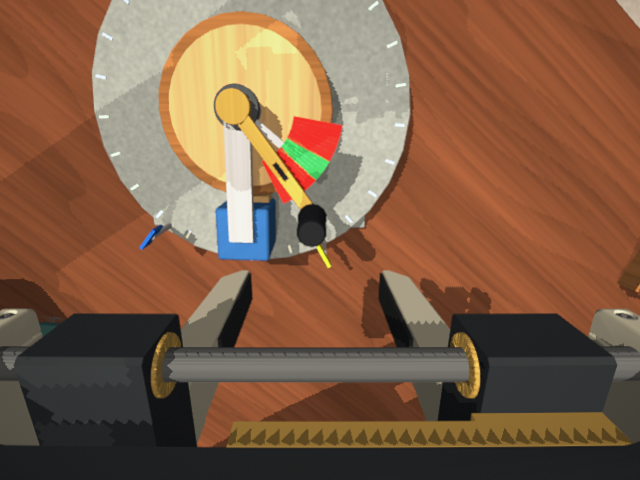

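View pics/s4.png

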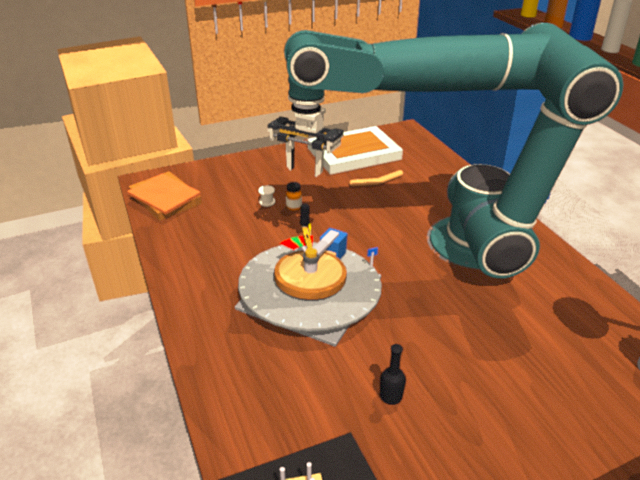

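The fingers are clear of the grip. The pointer is at slack, the block is parked between the flags, and the jar (293,196), spool (267,196) and maul (392,378) stand where they were. Handing in.

```bash
python3 -m creep '0 0 0 0 0 0 0.07;0 0 0 0 0 0 0.07;0 0 0 0 0 0 0.07;0 0 0 0 0 0 0.07'; python3 -c "
from station import ticket;print(ticket.close_job())"
```

```text
time_s: 20.48
position: [0.5187, -0.115, 0.2847]
ee_rot: [90.0, 85.4, 40.9]
wrist_force: [-0.1, -0.7, -0.4]
width: 0.0699
the job is handed in; nothing more can be done
None
```

I drew the slicker once round anticlockwise in one pass, eased it off after the blue flag, let go and handed the job in at about 20.5 s. No verdict was reported.

- **Lead:** between the flags, the lead worked out from the wrist force was 0.296 to 0.360 rad at every move's end. One reading of 0.273 came during the camera pause; the picture then gave about 0.33. The lead was only read at these points, not continuously.
- **Pace:** the top carriage speed was about 1.17 rad/s by my model, since carriage speed is not measured directly. Early force readings ran about 0.04 above the model, so I raised the assumed rake pull from 0.31 to about 0.40 N m; they then agreed within 0.03.
- **Stops:** the arm held its target during two 0.05 s camera pauses, one before the yellow flag and one between the flags.
- **End state:** the last pictures show the block parked near the deck's lowest point and the pointer at slack, with the gripper open about 0.12 m above the grip. The jar, spool and maul stand where they were.
- **Small disagreement:** the parked grip angle read 0.001 rad against 0.062 at the start, so the slicker rests at about 6.2 to 6.28, inside the 5.98 to 6.58 window.

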